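Topple the tall carton into its marked bay

TASK

Before the trolley is rolled out of the gate, the tall brown carton has to lie down: push it over with the fingertips so that it falls flat into the yellow-outlined bay in front of it, orange label up, then push it along the bay until its whole top end is up against the dark steel stop bar and it lies entirely between the yellow lines. Only push the carton, never pick it up or lift it, and leave everything else on the tray where it is.

Things in the scene. Friction and masses are not known exactly. Their poses are not given: they have to be found in the camera images.
- carton: Rigid brown carton, 0.35 kg or so, standing at the start: 42 mm deep (its x), 64 wide (y), 150 tall (z). Origin: centre of underside. Its +x face looks to the bay and must end face down; its -x face has an orange label. Pushed along +x high up, it tips over its lower +x edge, which stays nearly in place, and beyond 16 degrees falls by itself. It then lies 42 mm high, z along the bay.
- bay: Fixed bay on the grey tray, pointing any way: a rectangle 195 mm long (its x) by 110 (y), inside flat yellow lines 8 mm wide on three sides; at its +x end a fixed dark steel stop bar, 30 high, 14 thick, 126 long, face at x = +97.5 mm. Origin: the rectangle's centre at height 0. The carton stands at the -x end, facing along +x within 3 degrees; once fallen, its top end is 20 to 40 mm short of the bar.
- foot_a (a point): Corner of the carton: +x face, +y side, bottom. At the start the edge foot_a to foot_b is 8 to 22 mm inside the bay's rectangle.
- foot_b (a point): Corner of the carton: +x face, -y side, bottom.
- head_a (a point): Corner of the carton: +x face, +y side, top end (150 mm above foot_a while standing).
- head_b (a point): Corner of the carton: +x face, -y side, top end.
- carton_mid (a point): Centre of the carton's volume. The lying carton slides along the tray when its bottom end is pushed with 1 to 4 N.
- brush: Yellow plastic rim brush with black bristles, 195 mm long, 46 mm wide, 38 mm high, lying beside the bay roughly parallel with it. Leave alone. Origin near mid-length, on the tray.
- nut: Chrome lug nut, 24 mm across, 24 mm high, standing beside the bay. Leave alone. Origin: centre of its underside.
- tin: Small can with a blue label, 52 mm diameter, 50 mm high, beside the bay. Leave alone. Origin: centre of its underside.
- extinguisher: Small red fire extinguisher with squeeze lever, 90 mm diameter, about 290 mm tall, standing at the right side of the tray. Leave alone. Origin: centre of its underside.
- bucket: Empty white plastic bucket, 244 mm across the rim, 210 mm tall, at the left side of the tray. Leave alone. Origin: centre of its underside.
Things that resemble listed ones, but are neither listed nor needed, are in the scene too. There is more than one size of the carton; the job needs the middle-sized.

How it is judged:
By the outcome, as a careful person would: the job done as asked, in the order asked, and still so for the second after the job is handed in, with the robot touching nothing.
It also fails if it takes over 48 s, if anything falls off the work surface, if the arm or the gripper's body presses on something with over 40 N, if the wrist force passes 120 N, or if a joint passes its speed limit or range.

ROBOT

A 6-joint arm with a two-finger parallel gripper is mounted at the origin on the work surface. World frame = base frame: x ahead of the robot, y to its left, z up, the work surface at z = 0. Lengths are in mm, angles in rad, forces in N, time in s.
With the tool pointing down it reaches from about 350 to 775 mm from the base axis. Payload 7.3 kg.
Tool frame: the origin (TCP) lies at the very end of the fingers, on their centre line; the grasp point (between the pads) lies 19 mm behind it; x points along the fingers, z is the direction in which the jaws open and shut, and the axes are right-handed (so a half turn about x gives the same grasp; the last joint's range is limited). The gripper opens to 92 mm and grips with 3 to 60 N. Pads are 19 mm wide; open, the fingers measure 130 mm over their backs; the gripper's body (75 mm by 190 mm) begins 47 mm behind the grasp point.
Start: joints at [-1.293, 0.342, 1.524, -0, 1.275, -0.146], TCP at [215.919, -478.567, 198.641] pointing down, gripper open.
Joint ranges: [-2.53, 2.53], [-0.77, 2.02], [0.04, 2.7], [-1, 4.14], [0.28, 2.66], [-3.11, 3.11]. Speed limits (rad/s): [2.57, 2.57, 3.14, 3.14, 3.14, 3.14].

INTERFACE

Orientations are given as [roll, pitch, yaw] about the fixed x, y, z axes, in that order (R = Rz(yaw) Ry(pitch) Rx(roll)).
In Python, from plant import * gives the robot as it stands.
- The arm moves only by the tool carry_out, never from a script. Its argument "rows" is a list of rows, each a list of 4 numbers: the shift along the world's x, y, z in mm, then the turn about the world's z in degrees. In form: [[x, y, z, twist], ...]. A call has 1 to 20 rows; each row is the pose to reach, as a shift and turn from the pose measured when the call began; what a row does not reach only later rows make up. A row lasts 1/12 s, in which the tool goes at most 41.7 mm and 7.16 degrees, less where a joint would pass 70% of its speed; a pose out of reach is approached as far as the arm can. A call with a gripper value outside its range is refused whole. "hand" is the finger opening in mm, from 0 to 91.8, set as the call begins (left out, the last holds). The fingers move at their own pace and stop on an object; the grip force is fixed at half the most. Time passes only in rows, so rows that repeat a pose let the fingers close. It gives the time, the measured TCP pose, the force and the opening at its end, in the units of the state.
- get_obs(): the state, without advancing time (a new reading comes with each control period).
- capture(name): name is "scene" or "top" or "wrist"; returns the picture (384x512x3 uint8, red, green, blue); there is no depth.
- camera_info(name): a dict with "camera_matrix" (3x3 intrinsics, pixels), "pose" (4x4, takes a point from camera to world coordinates); the wrist camera has in their place "mount" (4x4, takes a point from camera to tool coordinates, whose origin is the TCP and whose axes are the tool frame's). Camera axes: x right, y down, z forward; pixel columns grow to the right and rows downward; lengths in mm; the calibration is good to about 2 mm. A picture is of the moment at which its call begins: read the wrist's pose just before it. camera_info takes no time and is no camera call.
- close_job(): hands the job in, once; it reports no verdict.
The state is a dict: "time": time; "joint_positions": joint angles; "dq": joint speeds; "tau": joint torques, N m; "tool_pos": TCP position; "tcp_rot": TCP orientation; "contact_force": force on the tool from outside, world axes, zero at the start; "moment": the same for the moment, N m; "grip_width": finger opening in mm.
Only numpy, scipy, OpenCV 4.12 (cv2) and the standard library are available. Lean on these libraries where they do the work, as an engineer would, in place of code of your own. Each camera call takes 0.05 s, during which the arm holds its last target. There are 200 camera calls.

## Working session

There is one attempt and no reset: what is moved stays moved. The work goes in short steps, Python scripts to look and compute and a tool call to move; the robot and the scene stay as the last step left them, time stands still between calls to the robot, and variables do not carry over. Pictures are saved under pics/ and viewed, about 8 in all and at most 12, crops included, and the job is handed in when it is done.

Besides the shell and the picture viewer there is one more tool, called after "Request:" as name(argument=value, ...), one argument or row to a line, values as JSON. carry_out: Moves the arm, as the interface text tells. Its arguments: {"type":"object","properties":{"rows":{"type":"array"},"hand":{"type":"number"}},"required":["rows"]}

```bash
mkdir -p pics; cat > h.py <<'E'
from plant import *
import numpy as np, cv2
def snap(n,f):
    im=capture(n); cv2.imwrite('pics/'+f,im[:,:,::-1]); return im
def ray(n,u,v,z):
    c=camera_info(n);K=np.array(c['camera_matrix']);T=np.array(c['pose'])
    d=T[:3,:3]@np.linalg.solve(K,[u,v,1.]);o=T[:3,3]
    return (o+d*(z-o[2])/d[2]).round(1)
def proj(n,p):
    c=camera_info(n);K=np.array(c['camera_matrix']);T=np.array(c['pose'])
    q=K@(T[:3,:3].T@(np.array(p)-T[:3,3]));return (q[:2]/q[2]).round(1)
E
python3 - <<'E'
from h import *
a=snap('scene','s0.png');b=snap('top','t0.png')
o=get_obs();print({k:np.round(o[k],3) for k in('time','tool_pos','tcp_rot','contact_force','grip_width')})
for n in('scene','top'):print(n,np.round(camera_info(n)['pose'],3),camera_info(n)['camera_matrix'])
E
```

```text
{'time': np.float64(0.1), 'tool_pos': array([ 215.81 , -478.177,  198.028]), 'tcp_rot': array([3.001, 1.569, 1.854]), 'contact_force': array([ 0.282, -0.213, -0.046]), 'grip_width': np.float64(91.89)}
scene [[-4.400000e-02  8.510000e-01 -5.240000e-01  1.153949e+03]
 [ 9.990000e-01  3.100000e-02 -3.300000e-02  2.767000e+01]
 [-1.200000e-02 -5.250000e-01 -8.510000e-01  1.094417e+03]
 [ 0.000000e+00  0.000000e+00  0.000000e+00  1.000000e+00]] [[383.41760222   0.         255.73100785]
 [  0.         383.41760222 192.87390484]
 [  0.           0.           1.        ]]
top [[-1.900000e-02 -9.810000e-01  1.950000e-01  2.988240e+02]
 [-1.000000e+00  2.000000e-02  3.000000e-03  1.308400e+01]
 [-7.000000e-03 -1.950000e-01 -9.810000e-01  1.394762e+03]
 [ 0.000000e+00  0.000000e+00  0.000000e+00  1.000000e+00]] [[359.99033042   0.         252.83633114]
 [  0.         359.99033042 192.53352144]
 [  0.           0.           1.        ]]
```

View pics/s0.png

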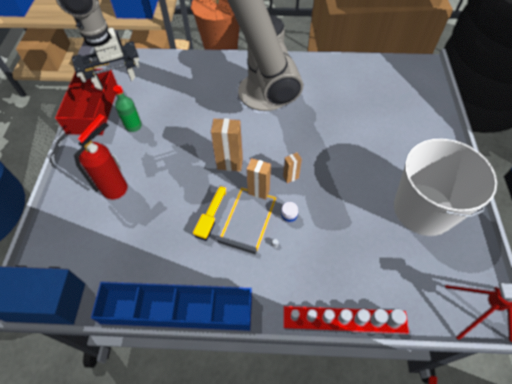

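View pics/t0.png

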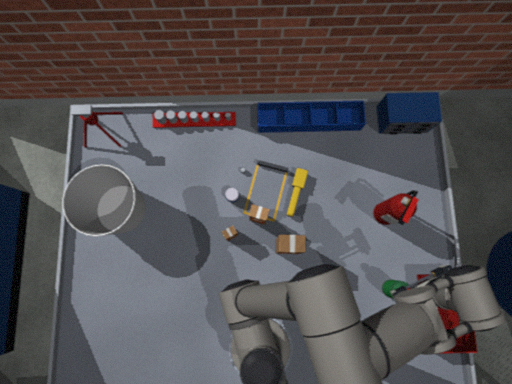

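Carton candidates: the large one at scene (228,145) / top (291,244), the middle one at scene (259,178) / top (259,213), and the small one at scene (291,167) / top (230,232). The middle one stands at the bay's open end, so I choose it. The bar is at scene (238,243), the brush at (210,213), the tin at (290,211) and the nut at (275,243). Next is a close crop to check.

```bash
python3 - <<'E'
import cv2,numpy as np
a=cv2.imread('pics/s0.png')[110:260,180:310];b=cv2.imread('pics/t0.png')[145:265,210:320]
a=cv2.resize(a,None,fx=3,fy=3,interpolation=cv2.INTER_CUBIC)
b=cv2.resize(b,None,fx=3.7,fy=3.7,interpolation=cv2.INTER_CUBIC)
h=450;o=np.zeros((h,a.shape[1]+b.shape[1],3),np.uint8);o[:a.shape[0],:a.shape[1]]=a;o[:b.shape[0],a.shape[1]:]=b[:h]
cv2.imwrite('pics/c0.png',o);print(o.shape)
E
```

```text
(450, 797, 3)
```

View pics/c0.png

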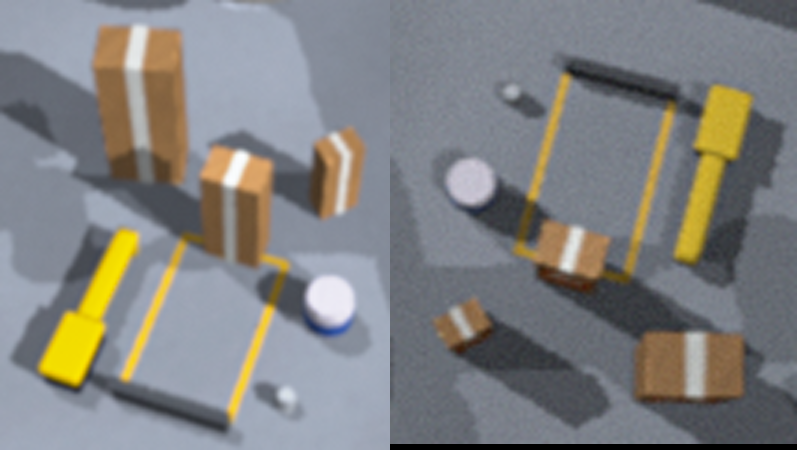

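The crop confirms the middle carton: crop-left (237,205), crop-right (573,250), standing on the bay's open end. Now I measure.

```bash
cat > m.py <<'E'
from h import *
def bayfit(f,n,box):
    im=cv2.imread(f);x0,y0,x1,y1=box
    hsv=cv2.cvtColor(im,cv2.COLOR_BGR2HSV)
    m=cv2.inRange(hsv,(15,90,120),(32,255,255));k=np.zeros_like(m);k[y0:y1,x0:x1]=m[y0:y1,x0:x1]
    N,L,S,C=cv2.connectedComponentsWithStats(k)
    for i in range(1,N):
        if S[i,4]<8: continue
        v,u=np.where(L==i);P=np.array([ray(n,a,b,0)[:2] for a,b in zip(u,v)])
        d=cv2.fitLine(P.astype(np.float32),cv2.DIST_L1,0,.01,.01).ravel()
        t=(P-d[2:])@d[:2]
        print(n,i,S[i],'line ang',np.degrees(np.arctan2(d[1],d[0])).round(2),'pt',d[2:].round(1),'ends',(d[2:]+d[:2]*t.min()).round(1),(d[2:]+d[:2]*t.max()).round(1))
E
python3 - <<'E'
from m import *
bayfit('pics/t0.png','top',(240,155,310,225));bayfit('pics/s0.png','scene',(185,180,285,255))
T=lambda x,y:((x-390)/3.7+210-.4,y/3.7+145-.4);S=lambda x,y:(x/3+180-.3,y/3+110-.3)
print('bayTop',[ray('top',*T(*p),0)[:2] for p in((566,72),(520,248),(628,275),(671,103))])
print('bayScene',[ray('scene',*S(*p),0)[:2] for p in((230,415),(285,263),(185,238),(125,378))])
print('bar top edge z30, top cam',[ray('top',*T(*p),30)[:2] for p in((567,58),(677,87),(675,95),(567,69))])
print('bar top z30 scene',[ray('scene',*S(*p),30)[:2] for p in((120,380),(230,412))])
print('ctopT',[ray('top',*T(*p),150)[:2] for p in((541,220),(610,236),(604,277),(537,257))])
print('ctopS',[ray('scene',*S(*p),150)[:2] for p in((202,182),(217,146),(273,157),(269,196))])
print('cbotS',[ray('scene',*S(*p),0)[:2] for p in((205,250),(264,266))])
print('bigT',[ray('top',*T(*p),210)[:2] for p in((641,332),(742,333),(742,400),(636,400))])
print('tinT',ray('top',*T(470,182),50),'nut',ray('top',*T(511,92),24),'brush',[ray('top',*T(*p),38)[:2] for p in((717,87),(752,95),(676,258),(697,262))])
print('smallT',[ray('top',*T(*p),90)[:2] for p in((440,322),(475,300),(492,325),(455,350))])
E
```

```text
top 1 [247 165  12  35  89] line ang -16.12 pt [659.6   6.4] ends [550.9  37.9] [689.3  -2.1]
top 2 [287 168  21  48 427] line ang -17.95 pt [ 612.5 -163.6] ends [ 485.  -122.3] [ 669.4 -182. ]
top 3 [273 174  14  45 114] line ang -16.25 pt [ 618.8 -104.8] ends [473.6 -62.5] [ 649.5 -113.7]
top 4 [243 205  15  12  79] line ang -61.91 pt [514.    2.3] ends [488.   51.2] [514.3   1.8]
top 5 [260 208   9  12  57] line ang -15.36 pt [483.8 -23.9] ends [469.4 -20. ] [511.7 -31.6]
scene 1 [265 180  11  22  95] line ang 17.33 pt [465.1  25.3] ends [428.1  13.8] [512.2  40.1]
scene 2 [192 186  34  53 650] line ang -18.21 pt [ 586.5 -167.7] ends [ 459.  -125.7] [ 646.9 -187.6]
scene 3 [220 189  23  48 158] line ang -16.32 pt [541.9 -86.6] ends [467.2 -64.7] [ 644.5 -116.6]
scene 4 [256 211  16  39 127] line ang -16.46 pt [610.9  16.4] ends [547.2  35.2] [683.2  -5. ]
bayTop [array([692.3,  -2.3]), array([500.7,  50.5]), array([469.8, -62.7]), array([ 655.3, -114.8])]
bayScene [array([680. ,  -3.9]), array([495.9,  49.3]), array([467.2, -63.7]), array([ 642.4, -115.5])]
bar top edge z30, top cam [array([699.2,  -3.3]), array([ 664.9, -119. ]), array([ 656.2, -116.6]), array([687.1,  -3.1])]
bar top z30 scene [array([ 658.9, -116.5]), array([689.7,  -3.2])]
ctopT [array([505.4,  26.2]), array([488.7, -38.7]), array([450., -32.]), array([470.1,  30.6])]
ctopS [array([494.6, -38.4]), array([449.3, -25.5]), array([461.1,  31.9]), array([509.1,  29.1])]
cbotS [array([482.2, -40.3]), array([500.6,  26.1])]
bigT [array([393.1, -61.2]), array([ 390.4, -150.6]), array([ 331.9, -147.8]), array([333.7, -54.9])]
tinT [563.   99.6  50. ] nut [664.7  56.9  24. ] brush [array([ 661.9, -160.3]), array([ 652.4, -196.6]), array([ 481.6, -110.4]), array([ 477.1, -131.7])]
smallT [array([416.3, 127.4]), array([437.1,  93. ]), array([412.3,  76.6]), array([388.7, 112.9])]
```

```bash
python3 - <<'E'
from m import *
from scipy.spatial.transform import Rotation as Ro
o=get_obs();R=Ro.from_euler('xyz',o['tcp_rot']).as_matrix();print(R.round(3));z=R[:,2];print('jaw ang',np.degrees(np.arctan2(z[1],z[0])))
S=lambda x,y:(x/3+180-.3,y/3+110-.3)
for h in(180,200,220,240):
  print(h,[ray('scene',*S(*p),h)[:2] for p in((94,65),(184,73))],[ray('top',*p,h)[:2] for p in((277.5,234.5),(305,234.5))])
print([ray('scene',*S(*p),0)[:2] for p in((110,178),(185,183))], 'ext',ray('top',382,214,0),ray('scene',110,190,0),ray('scene',130,125,0))
E
```

```text
[[-0.     0.912  0.411]
 [ 0.001  0.411 -0.912]
 [-1.     0.    -0.001]]
jaw ang -65.71644270211392
180 [array([ 371.7, -156.6]), array([379.3, -62.5])] [array([394.9, -63.3]), array([ 393.1, -155.6])]
200 [array([ 388.8, -152.6]), array([396.2, -60.5])] [array([393.3, -62.1]), array([ 391.5, -152.9])]
220 [array([ 405.9, -148.5]), array([413.2, -58.5])] [array([391.7, -60.8]), array([ 390. , -150.1])]
240 [array([ 423. , -144.5]), array([430.1, -56.5])] [array([390.1, -59.5]), array([ 388.4, -147.3])]
[array([ 388. , -156.2]), array([392. , -68.5])] ext [ 480.6 -483.9    0. ] [ 487.3 -508.3    0. ] [ 196.7 -503.1    0. ]
```

Request:
carry_out(
  hand=0,
  rows=[
    [0,0,30,0],
    [0,0,60,0],
    [0,0,85,0],
    [12,30,90,3],
    [25,62,90,6],
    [37,93,90,9],
    [50,124,90,12],
    [62,154,90,15],
    [74,185,90,19],
    [87,216,90,22],
    [99,247,90,25],
    [111,278,90,28],
    [124,309,90,31],
    [136,340,90,34],
    [149,370,90,37],
    [161,401,90,40],
    [174,432,90,44],
    [186,463,90,47],
    [198,494,90,50],
    [198,494,90,50],
  ],
)

```text
time: 1.77
tool_pos: [414.7, 20.4, 287.6]
tcp_rot: [2.284, 1.568, 2.017]
contact_force: [0.0, -0.4, -0.1]
grip_width: 0.3
```

```bash
python3 - <<'E'
from m import *
from scipy.spatial.transform import Rotation as Ro
o=get_obs();R=Ro.from_euler('xyz',o['tcp_rot']).as_matrix();print(o['time'],o['tool_pos'],np.degrees(np.arctan2(R[1,2],R[0,2])),o['grip_width'],np.round(o['contact_force'],1),np.round(o['joint_positions'],2))
snap('scene','s1.png')
E
```

```text
1.7667 [414.67082062  20.43210428 287.64153741] -15.274606910844602 0.31737510877699193 [ 0.  -0.4 -0.1] [-0.14  0.07  1.62  0.    1.45  0.13]
```

Request:
carry_out(
  rows=[
    [0,-4,-25,0],
    [0,-4,-55,0],
    [0,-4,-85,0],
    [0,-4,-115,0],
    [0,-4,-140,0],
    [0,-4,-158,0],
    [0,-4,-162,0],
    [0,-4,-162,0],
  ],
)

```text
time: 2.48
tool_pos: [413.0, 13.6, 124.7]
tcp_rot: [-3.115, 1.565, 2.898]
contact_force: [0.2, -0.9, 0.6]
grip_width: 0.3
```

```bash
python3 - <<'E'
from m import *
a=snap('scene','s2.png')
o=get_obs();print(o['tool_pos'],o['contact_force'])
c=cv2.imread('pics/s2.png')[70:260,160:340];cv2.imwrite('pics/c2.png',cv2.resize(c,None,fx=3,fy=3,interpolation=cv2.INTER_CUBIC))
E
```

```text
[413.97142098  13.59447076 125.83018049] [ 0.56183432 -0.19808127  0.27292042]
```

View pics/c2.png

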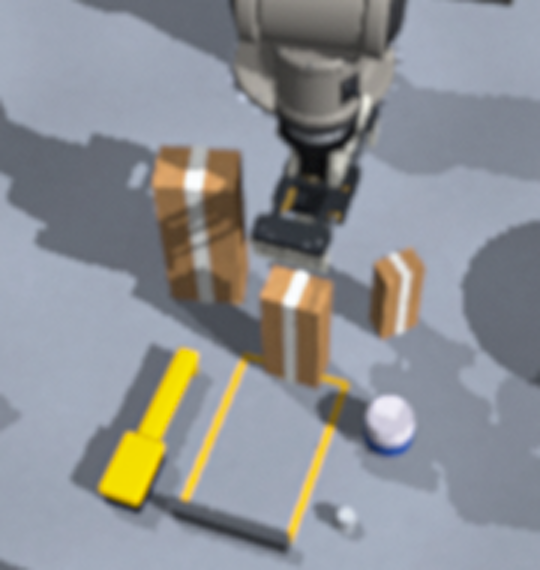

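The closed fingers are lined up behind the middle carton, carton top at crop (295,285). I push.

Request:
carry_out(
  rows=[
    [8,-2,0,0],
    [15,-4,0,0],
    [21,-6,0,0],
    [26,-7,0,0],
    [31,-8,0,0],
    [36,-10,0,0],
    [40,-11,0,0],
  ],
)

```text
time: 3.12
tool_pos: [454.6, 2.4, 125.9]
tcp_rot: [3.081, 1.568, 2.811]
contact_force: [-0.6, 0.1, 0.1]
grip_width: 0.2
```

Request:
carry_out(
  rows=[
    [6,-2,0,0],
    [12,-3,0,0],
    [18,-5,0,0],
    [24,-6,0,0],
    [29,-8,0,0],
    [34,-9,0,0],
    [38,-10,0,0],
    [38,-10,0,0],
    [38,-10,0,0],
    [38,-10,0,0],
  ],
)

```text
time: 3.95
tool_pos: [492.4, -7.5, 125.8]
tcp_rot: [3.099, 1.568, 2.829]
contact_force: [0.6, -0.1, 0.6]
grip_width: 0.2
```

```bash
python3 - <<'E'
from m import *
snap('scene','s3.png')
o=get_obs();print(o['tool_pos'],o['contact_force'])
c=cv2.imread('pics/s3.png')[100:260,170:320];cv2.imwrite('pics/c3.png',cv2.resize(c,None,fx=3.5,fy=3.5,interpolation=cv2.INTER_CUBIC))
E
```

```text
[492.32805253  -7.52476776 125.8335    ] [ 0.46504915 -0.26906754  0.93808412]
```

View pics/c3.png

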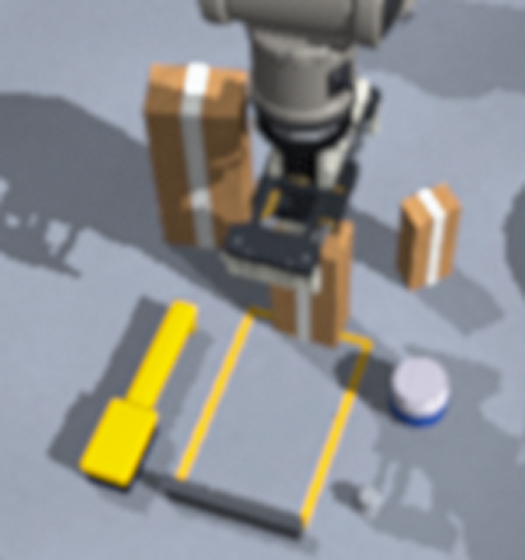

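```bash
python3 - <<'E'
from m import *
snap('top','t3.png')
o=get_obs();print(o['time'],proj('scene',o['tool_pos']),proj('top',o['tool_pos']),{k:proj('scene',p) for k,p in dict(b1=(482,-40,0),b2=(500.6,26,0),t1=(491,-38,150),t2=(507,28,150)).items()})
c=cv2.imread('pics/t3.png')[145:275,200:330];c=cv2.resize(c,None,fx=3,fy=3,interpolation=cv2.INTER_CUBIC)
cw=cv2.resize(capture('wrist')[:,:,::-1],None,fx=.78,fy=1.0);o=np.zeros((390,790,3),np.uint8);o[:,:390]=c;o[:384,390:390+cw.shape[1]]=cw
cv2.imwrite('pics/c4.png',o)
E
```

```text
4.05 [257.4 174.6] [260.  208.6] {'b1': array([248.1, 193. ]), 'b2': array([267.7, 198.4]), 't1': array([247.2, 169.4]), 't2': array([269. , 174.4])}
```

View pics/c4.png

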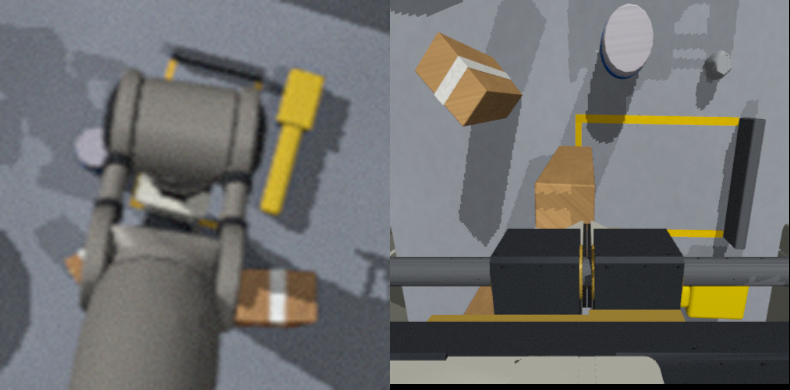

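```bash
cat >> h.py <<'E'
from scipy.spatial.transform import Rotation as Ro
def wcam():
    c=camera_info('wrist');o=get_obs();T=np.eye(4);T[:3,:3]=Ro.from_euler('xyz',o['tcp_rot']).as_matrix();T[:3,3]=o['tool_pos'];return np.array(c['camera_matrix']),T@np.array(c['mount'])
def wray(u,v,z):
    K,T=wcam();d=T[:3,:3]@np.linalg.solve(K,[u,v,1.]);o=T[:3,3];return (o+d*(z-o[2])/d[2]).round(1)
def wproj(p):
    K,T=wcam();q=K@(T[:3,:3].T@(np.array(p)-T[:3,3]));return (q[:2]/q[2]).round(1)
def en(p): return np.round([p[0]*.960-p[1]*.281,p[0]*.281+p[1]*.960],1)
E
python3 - <<'E'
from h import *
K,T=wcam();print(T.round(2));W=lambda x,y:((x-390)/.78,y)
print('tip',wproj(get_obs()['tool_pos']))
for p in((537,185),(594,185),(537,225),(595,222)):print(p,[(z,wray(*W(*p),z)[:2],en(wray(*W(*p),z))) for z in(150,)])
for p in((565,148),(592,148)):print(p,wray(*W(*p),0),en(wray(*W(*p),0)))
for p in((578,117),(740,120)):print('bay left line',wray(*W(*p),0),en(wray(*W(*p),0)))
S=lambda x,y:(x/3.5+170-.3,y/3.5+100-.3)
print('scene base',[en(ray('scene',*S(*p),0)) for p in((273,328),(325,345),(346,335))],'top',en(ray('scene',*S(352,225),150)))
E
```

```text
[[ 9.6000e-01 -2.6000e-01 -8.0000e-02  5.1264e+02]
 [-2.7000e-01 -9.3000e-01 -2.6000e-01  6.1440e+01]
 [-0.0000e+00  2.7000e-01 -9.6000e-01  3.1314e+02]
 [ 0.0000e+00  0.0000e+00  0.0000e+00  1.0000e+00]]
tip [251.3 218.5]
(537, 185) [(150, array([467.5,  28.9]), array([440.7, 159.1]))]
(594, 185) [(150, array([505.4,  18.4]), array([480. , 159.7]))]
(537, 225) [(150, array([460.1,   7. ]), array([439.7, 136. ]))]
(595, 222) [(150, array([500.6,  -2.3]), array([481.2, 138.5]))]
(565, 148) [472.9  25.8   0. ] [446.7 157.7]
(592, 148) [506.3  16.5   0. ] [481.4 158.1]
bay left line [497.3  50.4   0. ] [463.2 188.1]
bay left line [691.6  -6.4   0. ] [665.7 188.2]
scene base [array([476.1,  96.2]), array([478.3, 149.4]), array([461.4, 164.9])] top [441.1 161.2]
```

```bash
python3 - <<'E'
from h import *
a=snap('wrist','w5.png');o=get_obs();print(o['time'],o['tool_pos'],o['contact_force'],o['joint_positions'])
c=cv2.imread('pics/w5.png')[130:330,100:400];cv2.imwrite('pics/c5.png',cv2.resize(c,None,fx=2.6,fy=2.6,interpolation=cv2.INTER_CUBIC))
E
```

```text
4.15 [492.46147397  -7.53369648 125.95735838] [-0.37052861 -0.57037666  0.19513054] [-1.71395763e-01  3.59212799e-01  1.71756921e+00  5.60101454e-04
  1.06745507e+00  9.83435262e-02]
```

View pics/c5.png

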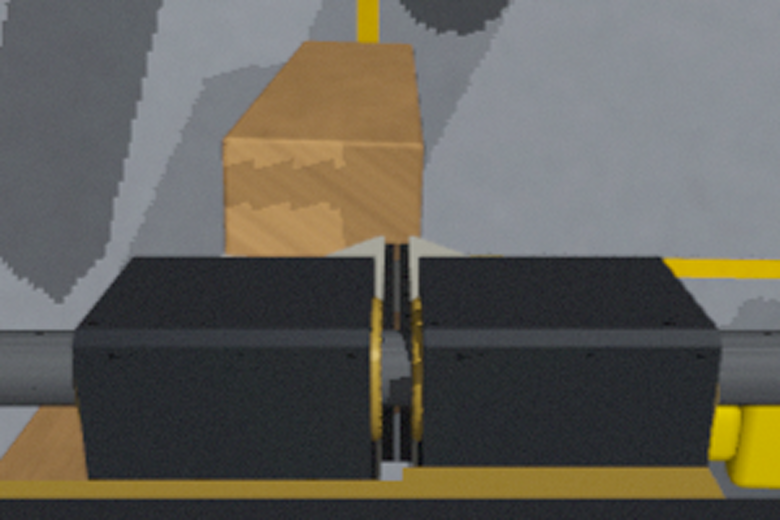

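```bash
python3 - <<'E'
from h import *
t=get_obs()['tool_pos'];n=np.array([.27,.96,0])
for dn in(-9.5,0,9.5):
  for z in(126,150,160,175,192):
    p=t+n*dn;p[2]=z;print(dn,z,((wproj(p)-[100,130])*2.6).round())
E
```

```text
-9.5 126 [393. 266.]
-9.5 150 [393. 310.]
-9.5 160 [392. 332.]
-9.5 175 [392. 370.]
-9.5 192 [391. 422.]
0 126 [393. 230.]
0 150 [393. 270.]
0 160 [393. 290.]
0 175 [392. 325.]
0 192 [391. 373.]
9.5 126 [394. 193.]
9.5 150 [393. 229.]
9.5 160 [393. 247.]
9.5 175 [392. 278.]
9.5 192 [392. 321.]
```

The carton still stands, although the reported TCP is inside its outline. I raise the fingers to see where they really end.

Request:
carry_out(
  rows=[
    [0,0,10,0],
    [0,0,25,0],
    [0,0,40,0],
    [0,0,50,0],
    [0,0,50,0],
  ],
)

```text
time: 4.57
tool_pos: [493.7, -7.7, 178.1]
tcp_rot: [0.394, 1.569, 0.124]
contact_force: [0.0, 0.3, -0.9]
grip_width: 0.3
```

```bash
python3 - <<'E'
from h import *
a=snap('wrist','w6.png');b=snap('scene','s6.png');o=get_obs();print(o['time'],o['tool_pos'],o['contact_force'])
c=cv2.resize(cv2.imread('pics/w6.png')[130:330,150:350],None,fx=2,fy=2,interpolation=cv2.INTER_CUBIC)
d=cv2.resize(cv2.imread('pics/s6.png')[110:210,210:310],None,fx=4,fy=4,interpolation=cv2.INTER_CUBIC)
cv2.imwrite('pics/c6.png',np.hstack([c,d]))
E
```

```text
4.6667 [492.40510001  -7.53990911 175.88032619] [-0.06086676 -0.09802799 -0.44230521]
```

View pics/c6.png

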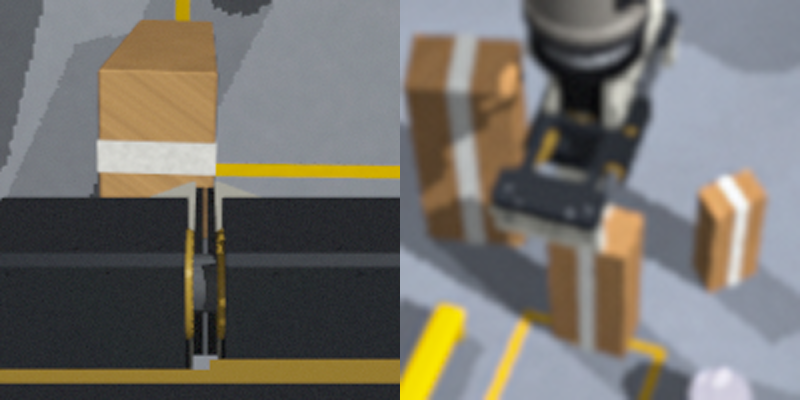

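```bash
python3 - <<'E'
from h import *
K,T2=wcam();T1=T2.copy();T1[2,3]-=50;print(K.round(1))
for (p,q) in(((186.9,183.8),(199.5,165)),((262.3,184.5),(258,165)),):
  P1=K@np.linalg.inv(T1)[:3];P2=K@np.linalg.inv(T2)[:3]
  X=cv2.triangulatePoints(P1,P2,np.array(p,float),np.array(q,float)).ravel();X=X[:3]/X[3];print(X,en(X))
for z in(100,110,120,130,140,150):
  print(z,'edge',en(wray(199.5,165,z)),en(wray(258,165,z)),'tape',en(wray(199,200.5,z)),en(wray(199,216.5,z)))
P=lambda n:np.array(camera_info(n)['camera_matrix'])@np.linalg.inv(camera_info(n)['pose'])[:3]
T=lambda x,y:np.array(((x-390)/3.7+210-.4,y/3.7+145-.4));S=lambda x,y:np.array((x/3+180-.3,y/3+110-.3))
for a,b in(((541,220),(269,196)),((610,236),(202,182)),((604,277),(217,146)),((537,257),(273,157))):
  X=cv2.triangulatePoints(P('top'),P('scene'),T(*a),S(*b)).ravel();print('2view',(X[:3]/X[3]).round(1))
E
```

```text
[[313.6   0.  252.1]
 [  0.  313.6 189.3]
 [  0.    0.    1. ]]
[464.60417537  28.96604785 143.26485051] [437.9 158.4]
[505.86664191  22.7734069  165.83897816] [479.2 164. ]
100 edge [429.9 150. ] [479.8 150.8] tape [428.6 118.3] [428.1 103.2]
110 edge [431.6 152. ] [479.6 152.8] tape [430.2 121.5] [429.9 107. ]
120 edge [433.3 154. ] [479.5 154.7] tape [432.  124.7] [431.6 110.8]
130 edge [435. 156.] [479.3 156.8] tape [433.8 127.9] [433.4 114.6]
140 edge [436.7 158.1] [479.1 158.7] tape [435.5 131.1] [435.2 118.4]
150 edge [438.4 160.1] [478.9 160.7] tape [437.3 134.4] [436.9 122.2]
2view [506.1  27.7 145.5]
2view [489.8 -38.9 143.1]
2view [449.8 -28.5 150.8]
2view [468.7  31.2 160.3]
```

The wrist crops show the finger strip ending well above the reported TCP: same pixel at both heights, drawn over the 150 mm top. So the tips passed over the carton. I go back behind it and try lower, at TCP z = 96, which still keeps the body above the 156 mm tipping height.

Request:
carry_out(
  rows=[
    [0,0,15,0],
    [-20,5,20,0],
    [-45,11,20,0],
    [-65,16,20,0],
    [-80,19,10,0],
    [-80,19,-20,0],
    [-80,19,-50,0],
    [-80,19,-70,0],
    [-80,19,-80,0],
    [-80,19,-80,0],
  ],
)

```text
time: 5.5
tool_pos: [409.9, 11.8, 93.1]
tcp_rot: [-3.079, 1.562, 2.934]
contact_force: [-0.5, -0.3, -0.4]
grip_width: 0.4
```

```bash
python3 - <<'E'
from h import *
a=snap('wrist','w7.png');b=snap('scene','s7.png');o=get_obs();print(o['time'],o['tool_pos'],o['contact_force'],en(o['tool_pos']))
print('tip scene',proj('scene',o['tool_pos']),'wrist',wproj(o['tool_pos']))
c=cv2.resize(cv2.imread('pics/w7.png'),(532,400))
d=cv2.resize(cv2.imread('pics/s7.png')[110:210,210:277],None,fx=4,fy=4,interpolation=cv2.INTER_CUBIC)
cv2.imwrite('pics/c7.png',np.hstack([c,d]))
E
```

```text
5.6 [411.92366622  11.54819509  95.44653139] [0.08918397 1.1486327  0.40434224] [392.2 126.8]
tip scene [264.4 159.5] wrist [251.3 218.5]
```

View pics/c7.png

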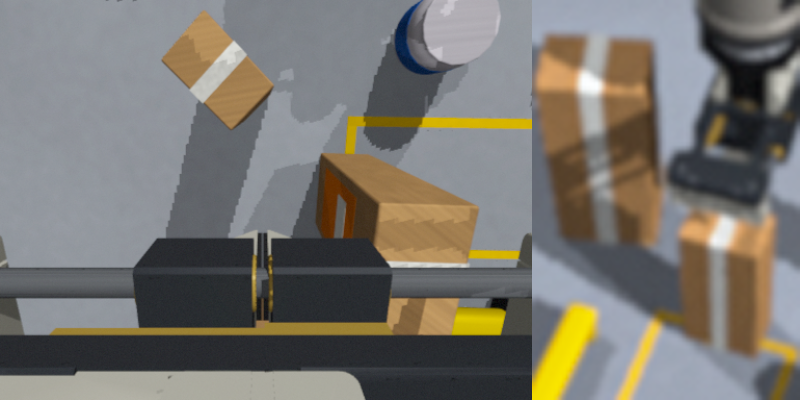

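Request:
carry_out(
  rows=[
    [8,-2,0,0],
    [15,-4,0,0],
    [22,-6,0,0],
    [28,-8,0,0],
    [33,-9,0,0],
    [38,-10,0,0],
    [42,-11,0,0],
    [46,-12,0,0],
    [50,-13,0,0],
  ],
)

```text
time: 6.35
tool_pos: [462.3, -1.5, 95.4]
tcp_rot: [3.133, 1.567, 2.863]
contact_force: [-0.2, 0.6, 0.2]
grip_width: 0.4
```

```bash
cat > st.py <<'E'
from h import *
import sys
a=snap('wrist','w%s.png'%sys.argv[1])
f=[]
for i in range(3):
    capture('wrist');f.append(get_obs()['contact_force'])
o=get_obs();print(o['time'],o['tool_pos'].round(1),np.mean(f,0).round(2),en(o['tool_pos']))
# brown mask right of fingers, above the black block
h=cv2.cvtColor(cv2.imread('pics/w%s.png'%sys.argv[1]),cv2.COLOR_BGR2HSV);m=cv2.inRange(h,(8,60,60),(18,255,255))
for y in range(130,226,8):
    u=np.where(m[y,240:])[0];print(y,(u.min()+240,u.max()+240) if len(u) else None,end=' ')
E
python3 st.py 8
```

```text
6.55 [461.8  -1.4  95.3] [ 0.23 -0.31 -0.53] [443.7 128.4]
130 None 138 None 146 None 154 (np.int64(249), np.int64(303)) 162 (np.int64(248), np.int64(319)) 170 (np.int64(248), np.int64(334)) 178 (np.int64(248), np.int64(350)) 186 (np.int64(247), np.int64(366)) 194 (np.int64(247), np.int64(382)) 202 (np.int64(247), np.int64(390)) 210 (np.int64(247), np.int64(389)) 218 (np.int64(248), np.int64(387))
```

```bash
python3 - <<'E'
from h import *
for z in (140,147,150,155): print(z,en(wray(390,204,z)))
print('w7 right corner then:') 
for p in((248,154),(303,154)): print(en(wray(*p,0)))
E
```

```text
140 [509.9 154. ]
147 [506.6 156.3]
150 [505.2 157.3]
155 [503.  158.9]
w7 right corner then:
[439.6 154.1]
[489.4 154.9]
```

The carton is now tipping: its top front edge has moved 27 mm, about 10°. I continue past balance.

Request:
carry_out(
  rows=[
    [5,-1,0,0],
    [10,-3,0,0],
    [15,-4,0,0],
    [20,-5,0,0],
    [25,-7,0,0],
    [30,-8,0,0],
    [34,-9,0,0],
    [34,-9,0,0],
    [34,-9,0,0],
    [34,-9,0,0],
    [34,-9,0,0],
    [34,-9,0,0],
  ],
)

```text
time: 7.55
tool_pos: [495.5, -10.3, 95.4]
tcp_rot: [3.125, 1.566, 2.855]
contact_force: [-0.2, 0.2, 0.0]
grip_width: 0.5
```

```bash
python3 st.py 9; python3 - <<'E'
from h import *
b=snap('scene','s9.png')
c=cv2.resize(cv2.imread('pics/w9.png'),(480,360))
d=cv2.resize(cv2.imread('pics/s9.png')[140:260,190:296],None,fx=3,fy=3,interpolation=cv2.INTER_CUBIC)
cv2.imwrite('pics/c9.png',np.hstack([c,d]))
E
```

```text
7.75 [495.7 -10.3  95.4] [-0.12  0.07  0.49] [478.8 129.4]
130 None 138 None 146 None 154 (np.int64(258), np.int64(414)) 162 (np.int64(257), np.int64(448)) 170 (np.int64(257), np.int64(449)) 178 (np.int64(257), np.int64(448)) 186 (np.int64(256), np.int64(446)) 194 (np.int64(256), np.int64(444)) 202 (np.int64(256), np.int64(442)) 210 (np.int64(256), np.int64(441)) 218 (np.int64(255), np.int64(439))
```

View pics/c9.png

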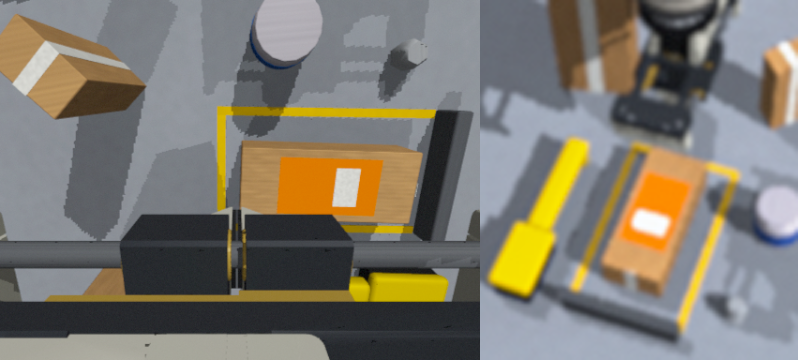

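The carton lies flat, label up, between the lines; in the wrist crop its top end at (415,190) is about 20 mm short of the bar at (440,170). Measuring for the push.

```bash
python3 - <<'E'
from h import *
k=512/480
for nm,p,z in(('rear+n',(243,150),42),('head+n',(421,155),42),('head-n',(411,222),42),('rear-n',(240,205),42),('bar top +n near',(436,110),30),('bar near -n',(418,230),30),('line l',(222,112),0),('line r',(415,231),0)):
    print(nm,en(wray(p[0]*k,p[1]*k,z)))
h=cv2.cvtColor(cv2.imread('pics/w9.png'),cv2.COLOR_BGR2HSV);m=cv2.inRange(h,(8,60,60),(20,255,255))
# head end edge and rear end edge from mask rows at z=42
for y in(172,180,190,200,210,220,230):
    u=np.where(m[y,245:])[0]+245;print(y,'rear',en(wray(u.min(),y,42)),'head',en(wray(u.max(),y,42)))
E
```

```text
rear+n [484.1 157.3]
head+n [631.9 155.5]
head-n [634.2  95.2]
rear-n [482.5 108.7]
bar top +n near [645.  191.5]
bar near -n [649.8  81.9]
line l [464.5 185.6]
line r [667.2  66.6]
172 rear [482.6 147.8] head [632.8 150.2]
180 rear [482.8 141.4] head [632.4 143.7]
190 rear [482.1 133.1] head [632.3 135.6]
200 rear [482.2 124.8] head [632.2 127.2]
210 rear [482.4 116.3] head [632.1 118.7]
220 rear [482.5 107.6] head [632.  110.1]
230 rear [564.5 100.1] head [631.9 101.3]
```

Request:
carry_out(
  rows=[
    [-12,3,0,0],
    [-25,6,0,-1],
    [-36,8,0,-1],
    [-36,8,-20,-1],
    [-36,8,-45,-1],
    [-36,8,-62,-1],
    [-36,8,-70,-1],
    [-36,8,-70,-1],
  ],
)

```text
time: 8.47
tool_pos: [458.6, -2.2, 24.0]
tcp_rot: [-3.094, 1.563, 2.902]
contact_force: [-0.3, -1.3, -0.5]
grip_width: 0.0
```

Request:
carry_out(
  rows=[
    [0,0,-4,0],
    [0,0,-7,0],
    [0,0,-10,0],
    [0,0,-12,0],
    [0,0,-12,0],
    [0,0,-12,0],
  ],
)

```text
time: 8.97
tool_pos: [458.7, -2.2, 12.2]
tcp_rot: [-3.1, 1.563, 2.895]
contact_force: [-0.1, -0.4, 0.6]
grip_width: 0.3
```

```bash
python3 st.py 10
```

```text
9.1667 [458.7  -2.2  12.2] [0.19 0.72 0.2 ] [441.  126.8]
130 None 138 None 146 None 154 None 162 None 170 (np.int64(317), np.int64(511)) 178 (np.int64(317), np.int64(511)) 186 (np.int64(316), np.int64(511)) 194 (np.int64(316), np.int64(511)) 202 (np.int64(315), np.int64(511)) 210 (np.int64(314), np.int64(511)) 218 (np.int64(314), np.int64(480))
```

Request:
carry_out(
  rows=[
    [5,-1,0,0],
    [10,-3,0,0],
    [14,-4,0,0],
    [18,-5,0,0],
    [22,-6,0,0],
    [25,-7,0,0],
    [28,-8,0,0],
    [31,-9,0,0],
    [34,-10,0,0],
    [37,-11,0,0],
  ],
)

```text
time: 10.0
tool_pos: [495.0, -13.1, 12.0]
tcp_rot: [-3.09, 1.561, 2.906]
contact_force: [-2.5, 1.3, 1.8]
grip_width: 0.3
```

```bash
python3 st.py 11
```

```text
10.2 [495.7 -13.3  12.2] [-1.07 -0.19  0.69] [479.6 126.6]
130 None 138 None 146 None 154 None 162 None 170 (np.int64(262), np.int64(507)) 178 (np.int64(262), np.int64(511)) 186 (np.int64(263), np.int64(511)) 194 (np.int64(262), np.int64(511)) 202 (np.int64(262), np.int64(511)) 210 (np.int64(262), np.int64(511)) 218 (np.int64(262), np.int64(511))
```

Request:
carry_out(
  rows=[
    [3,-1,0,0],
    [6,-2,0,0],
    [9,-3,0,0],
    [12,-3,0,0],
    [15,-4,0,0],
    [18,-5,0,0],
    [20,-6,0,0],
    [21,-6,0,0],
  ],
)

```text
time: 10.87
tool_pos: [517.1, -19.5, 12.2]
tcp_rot: [-3.081, 1.564, 2.915]
contact_force: [-2.8, -0.4, 0.9]
grip_width: 0.4
```

```bash
python3 st.py 12; python3 - <<'E'
from h import *
for p in((262,180),(262,210)):print('rear',en(wray(*p,42)))
print(wproj([627,-50,0]))
E
```

```text
11.0667 [517.1 -19.4  12.3] [-1.12  0.22 -0.24] [501.9 126.7]
130 None 138 None 146 None 154 None 162 None 170 (np.int64(262), np.int64(511)) 178 (np.int64(262), np.int64(511)) 186 (np.int64(262), np.int64(511)) 194 (np.int64(262), np.int64(511)) 202 (np.int64(262), np.int64(511)) 210 (np.int64(262), np.int64(511)) 218 (np.int64(261), np.int64(511)) rear [507.8 159.4]
rear [507.8 142.9]
[421.6 209.8]
```

Request:
carry_out(
  rows=[
    [1,0,0,0],
    [2,-1,0,0],
    [3,-1,0,0],
    [4,-1,0,0],
    [5,-1,0,0],
  ],
)

```text
time: 11.48
tool_pos: [521.7, -20.4, 12.1]
tcp_rot: [-3.067, 1.563, 2.929]
contact_force: [-5.5, -0.1, 1.8]
grip_width: 0.5
```

Request:
carry_out(
  rows=[
    [1,0,0,0],
    [2,-1,0,0],
    [3,-1,0,0],
  ],
)

```text
time: 11.73
tool_pos: [521.7, -20.5, 11.9]
tcp_rot: [-3.079, 1.557, 2.917]
contact_force: [-12.3, 2.5, 10.1]
grip_width: 0.1
```

The bar is reached: motion stopped and force rose to 12 N. I back off and lift.

Request:
carry_out(
  rows=[
    [1,0,0,0],
    [-3,1,0,0],
    [-10,3,0,0],
    [-22,6,0,0],
    [-34,10,0,0],
    [-40,12,15,0],
    [-40,12,40,0],
    [-40,12,80,0],
    [-40,12,120,0],
    [-40,12,160,0],
    [-40,12,200,0],
    [-60,12,230,0],
    [-80,12,250,0],
    [-80,12,250,0],
  ],
)

```text
time: 12.9
tool_pos: [441.4, -8.5, 266.5]
tcp_rot: [-3.113, 1.565, 2.883]
contact_force: [0.8, 0.3, 0.6]
grip_width: 0.5
```

```bash
python3 st.py 13; python3 - <<'E'
from h import *
b=snap('scene','s13.png')
c=cv2.resize(cv2.imread('pics/w13.png')[60:330,200:512],(468,405),interpolation=cv2.INTER_CUBIC)
d=cv2.resize(cv2.imread('pics/s13.png')[140:260,190:286],None,fx=3.375,fy=3.375,interpolation=cv2.INTER_CUBIC)
cv2.imwrite('pics/c13.png',np.hstack([c,d]));print(c.shape,d.shape)
E
```

```text
13.1 [441.7  -8.4 260.7] [-0.02  0.25 -0.66] [426.4 116. ]
130 (np.int64(315), np.int64(436)) 138 (np.int64(314), np.int64(434)) 146 (np.int64(314), np.int64(433)) 154 (np.int64(313), np.int64(432)) 162 (np.int64(313), np.int64(430)) 170 (np.int64(317), np.int64(429)) 178 None 186 None 194 None 202 None 210 None 218 None (405, 468, 3) (405, 324, 3)
```

View pics/c13.png

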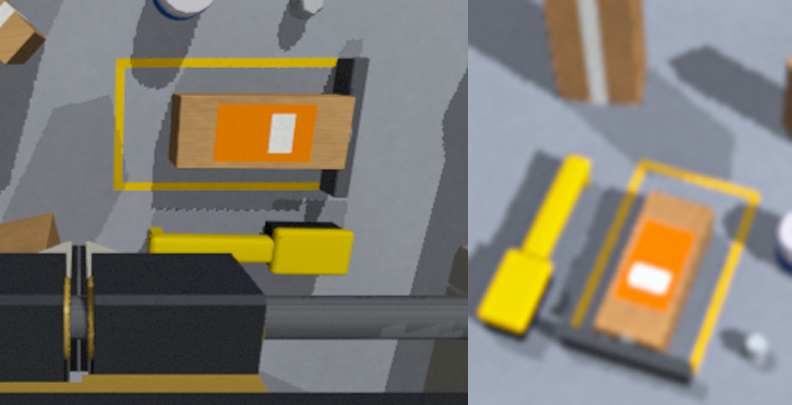

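```bash
python3 - <<'E'
from h import *
W=lambda x,y:(200+x/1.5,60+y/1.5)
for nm,p,z in(('head+',(354,97),42),('head-',(345,167),42),('rear+',(179,94),42),('rear-',(178,166),42),('bar base+',(337,60),0),('bar base-',(321,190),0),('bar far top+',(369,60),30),('bar far top-',(348,197),30)):print(nm,en(wray(*W(*p),z)))
h=cv2.cvtColor(cv2.imread('pics/w13.png'),cv2.COLOR_BGR2HSV);m=cv2.inRange(h,(8,60,60),(20,255,255))
for y in(126,134,142,150,158,166):
    u=np.where(m[y,250:470])[0]+250;print(y,'head',en(wray(u.max(),y,42)))
E
```

```text
head+ [654.7 158.7]
head- [656.2  98.7]
rear+ [508.3 161.4]
rear- [510.8  99.4]
bar base+ [657.6 188.6]
bar base- [659.8  66.4]
bar far top+ [669.2 188.6]
bar far top- [669.9  68. ]
126 head [654.9 157.1]
134 head [655.3 147.1]
142 head [655.5 136.9]
150 head [654.5 126.8]
158 head [654.9 116.3]
166 head [655.2 105.8]
```

The head edge lies at e = 655 mm along its whole width. The bar face, taken as its far edge minus 14 mm, is at 655.5, so it is flush and parallel. The carton's sides are about 25 mm from the lines, and nothing else shows as moved. Handing in.

```bash
python3 -c "
from plant import *
print(close_job())"
```

```text
the job is handed in; nothing more can be done
None
```

The middle carton now lies in the bay, orange label up, with its top end against the steel stop bar. I tipped it over and slid it along the bay with the closed fingertips only, never gripping or lifting it. I handed the job in at about 13 s of the 48 s allowed.

- **First try missed:** at a reported fingertip height of 126 mm the fingers passed over the 150 mm carton without touching it. They seem to end higher than the reported point. A second push at 95 mm tipped it.
- **Against the bar:** at the end of the slide the carton stopped moving and the push force rose to 12 N. The last wrist picture put its top edge at 655 mm along the bay, level across its width. The bar face was at about 655.5 mm, worked out from the bar's far edge.
- **Disagreement:** reading the bar's near edge at tray level gave 658 to 660 mm instead. I put that down to pixel and calibration error, because the force showed contact.
- **Between the lines:** the carton lies about 25 mm inside each yellow line.
- **Other objects:** the brush, tin, nut and the other cartons look unmoved in the last pictures, judged by eye only. The last crops did not include the extinguisher and bucket, but the arm did not work near them. The arm was clear of everything at hand-in.

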